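# Shut the spice box past its spring catch

## Robot

A 6-joint arm with a two-finger parallel gripper is mounted at the origin on the work surface. World frame = base frame: x ahead of the robot, y to its left, z up, the work surface at z = 0. Lengths are in m, angles in rad, forces in N, time in s.
With the tool pointing down it reaches from about 0.4 to 0.825 m from the base axis. Payload 7 kg.
Tool frame: the origin (TCP) lies at the centre of the arm's flange, where the gripper is bolted on; the fingertips stand 178 mm ahead of it and the grasp point (between the pads) lies arm.tcp_to_grasp ahead of it (arm.tcp_to_grasp is the distance from the TCP to the grasp point, in m); z points along the fingers, y is the direction in which the jaws open and shut (so a half turn about z gives the same grasp; the last joint's range is limited). The gripper opens to 88 mm and grips with 3 to 60 N. Pads are 19 mm wide; open, the fingers measure 130 mm over their backs; the gripper's body (78 mm by 193 mm) begins 47 mm behind the grasp point.
Start: joints at [-0.884, 0.359, 0.012, 0, -1.224, -0.288], TCP at [0.262, -0.622, 0.405] pointing down, gripper open.
Joint ranges: [-3.07, 3.07], [-1.43, 2.12], [-1.02, 1.25], [-3.03, 1.67], [-3.05, -0], [-3.03, 3.03]. Speed limits (rad/s): [2.39, 2.39, 3.01, 3.14, 3.14, 3.14].

## Interface

Orientations are given as [roll, pitch, yaw] about the fixed x, y, z axes, in that order (R = Rz(yaw) Ry(pitch) Rx(roll)).
In Python, from station import arm gives the robot as it stands.
- The arm moves only by the tool move_arm, never from a script. Its argument "deltas" is a list of rows, each a list of 6 numbers: the shift along the world's x, y, z in mm, then the turn, a rotation vector about the world's x, y, z in degrees. In form: [[tx, ty, tz, ax, ay, az], ...]. A call has exactly 5 rows; each row shifts and turns the commanded pose from where the row before left it; what a row does not reach is not made up. A row lasts 1/12 s, in which the tool goes at most 41.7 mm and 7.16 degrees, less where a joint would pass 70% of its speed; a pose out of reach is approached as far as the arm can. A call with a gripper value outside its range is refused whole. "claw" is the closure in counts, from 0 (fully open) to 255 (shut), set as the call begins (left out, the last holds). The fingers move at their own pace and stop on an object; "squeeze" is the grip in N (left out, the last holds). Time passes only in rows, so rows that do not move let the fingers close, or fill a call up. It gives the time, the measured TCP pose, the force and the opening at its end, in the units of the state.
- arm.get_state(): the state, without advancing time (a new reading comes with each control period).
- arm.grab_frame(name): name is "scene" or "top" or "wrist"; returns the picture (480x640x3 uint8, red, green, blue); there is no depth.
- arm.calibration(name): a dict with "intrinsics" (3x3 intrinsics, pixels), "T" (4x4, takes a point from camera to world coordinates); the wrist camera has in their place "mount" (4x4, takes a point from camera to tool coordinates, whose origin is the TCP and whose axes are the flange's). Camera axes: x right, y up, looking along -z (the intrinsics and any distortion apply to the point x, -y, -z); pixel columns grow to the right and rows downward; lengths in m; the calibration is good to about 2 mm. A picture is of the moment at which its call begins: read the wrist's pose just before it. calibration takes no time and is no camera call.
- arm.job_done(): hands the job in, once; it reports no verdict.
Trained networks look in the newest picture that a camera, given by its name, has taken for a name from the list of things; names that differ only in an ending like _2 or _b are one class to them, and where a whole thing is asked for, a point or a joint stands for the part that bears it (a point fixed in the world has none). Each returns a list of dicts, best first, with "score" (0 to 1); they miss things now and then, are a little off and sometimes report something else, mostly with a low value. They report only what shows in the picture. A call takes as long as a camera call.
- arm.spot_in(thing, camera): "xy" ([column, row] in pixels, amid what is visible of it).
- arm.masks_of(thing, camera): "pixels" (480x640 bool, what is visible of it) and "xy" ([column, row] in pixels, amid what is visible of it).
- arm.spot_point(thing, camera): "xy" ([column, row] in pixels: a listed point, or the origin of a listed thing).
The state is a dict: "t": time; "q": joint angles; "qd": joint speeds; "joint_efforts": joint torques, N m; "eef_pos": TCP position; "ee_rot": TCP orientation; "force": force on the tool from outside, world axes, zero at the start; "moment": the same for the moment, N m; "width": finger opening in m.
Only numpy, scipy, OpenCV 4.12 (cv2) and the standard library are available. Lean on these libraries where they do the work, as an engineer would, in place of code of your own. Each camera call takes 0.05 s, during which the arm holds its last target. There are 200 camera calls.

## Task

Shut the sliding lid of the wooden spice box: with a fingertip through the window in the lid, press the brass plunger down into the deck and keep it down while pushing the lid along, so that the lid passes over the plunger. Push the lid fully home until the plunger springs back up behind it, then take your hand away. Do not shove, tip or lift the jars, spoon and dishes standing about.

Things in the scene. Friction and masses are not known exactly. Their poses are not given: they have to be found in the camera images.
- spice_box: Wooden spice box, fixed, 144 mm wide (its x), 281 mm long (its y, -66 to +215 mm). Origin on the worktop right under the plunger's centre; z up. The lid closes towards the box's own +y. Flat deck at height 60 mm from y = -66 to +117 mm; beyond it an open compartment with two jars, tops below 52 mm. Side rails (x beyond 59 mm either side) and the end wall rise to 78 mm.
- plunger_top (a point): Centre of the flat top of the brass spring plunger, 26 mm (box x) by 42 mm (box y), standing out of the deck through the lid's window. Released, its top is 78 mm above the worktop, 6 mm above the lid; it goes straight down 18 mm until flush with the deck. The spring takes about 3 N to start, 6.6 N fully down, and pushes it back up when let go.
- plunger (a joint): How far the plunger is pressed down, m: 0 fully up, 0.018 flush with the deck. Up, it stands in the window and blocks the lid both ways; from 0.012 on it is below the lid's underside and the lid can slide over it.
- push_edge (a point): Middle of the +y edge of the lid's window, on the lid's top face: the edge to push against; it moves with the lid. The window is 50 mm in box x by 54 mm in box y, from this point to 54 mm behind it (-y), and at the start is centred on the plunger to within 4 mm. A steel lip 50 mm wide, 3 mm thick and 10 mm high stands up along this edge.
- lid_rear (a point): Middle of the lid's rear (-y) edge, on its top face. The steel lid is a plate 128 mm (box x) by 179 mm (box y), 6 mm thick, faces 66 and 72 mm above the worktop, so its underside is 6 mm above the deck. A plain strip 30 mm deep lies between this edge and the window.
- lid (a joint): How far the lid has slid towards the box's +y, m: about 0 at the start (free play a few mm), 0.086 at its stop, fully home. Its rear edge clears the plunger at about 0.078. It slides with about 1.5 N of friction plus drag from the plunger and stays where it is left.
- jar_a: Small glass jar with steel cap, 40 mm across, 46 mm high, standing in the box's open compartment; origin at the centre of its underside. Leave alone.
- jar_b: A second jar like it, in the same compartment. Leave alone.
- tumbler: Steel tumbler, 68 mm across, 85 mm high, standing beside the box on its far side; origin at the centre of its underside. Leave alone.
- spoon: Steel spoon 150 mm long lying beside the box on the robot's side, roughly parallel to it. Leave alone.
- katori: Steel bowl, 90 mm across, 40 mm high; origin at the centre of its underside. Leave alone.
- tiffin: Round steel tiffin can, 110 mm across, 100 mm high; origin at the centre of its underside. Leave alone.
- mug: White mug, 76 mm across, 85 mm high; origin at the centre of its underside. Leave alone.

How it is judged:
By the outcome, as a careful person would: the job done as asked, in the order asked, and still so for the second after the job is handed in, with the robot touching nothing.
It also fails if it takes over 38 s, if anything falls off the work surface, if the arm or the gripper's body presses on something with over 40 N, if the wrist force passes 120 N, or if a joint passes its speed limit or range.

## Working session

There is one attempt and no reset: what is moved stays moved. The work goes in short steps, Python scripts to look and compute and a tool call to move; the robot and the scene stay as the last step left them, time stands still between calls to the robot, and variables do not carry over. Pictures are saved under pics/ and viewed, about 8 in all and at most 12, crops included, and the job is handed in when it is done.

Besides the shell and the picture viewer there is one more tool, called after "Request:" by a JSON object that holds its "method" and its "body". move_arm: Moves the arm, as the interface text tells. Its arguments: {"type":"object","properties":{"deltas":{"type":"array","items":{"type":"array","items":{"type":"number"}}},"claw":{"type":"number"},"squeeze":{"type":"number"}},"required":["deltas"]}

```bash
mkdir -p pics; ls; cat > h.py <<'E'
import numpy as np, cv2
from station import arm
def ray(cam,xy):
    c=arm.calibration(cam);K=np.array(c["intrinsics"]);T=np.array(c["T"])
    d=np.linalg.inv(K)@[xy[0],xy[1],1.];d=T[:3,:3]@(d*[1,-1,-1]);return T[:3,3],d
def atz(cam,xy,z):
    o,d=ray(cam,xy);return o+d*(z-o[2])/d[2]
E
python3 - <<'E'
from h import *
s=arm.get_state();print(s); print(arm.tcp_to_grasp)
for c in("scene","top"):
    cv2.imwrite(f"pics/{c}0.png",arm.grab_frame(c)[:,:,::-1]);k=arm.calibration(c);print(c,k)
Z=dict(plunger_top=.078,push_edge=.072,lid_rear=.072,spice_box=0,jar_a=0,tumbler=0,spoon=0,katori=0,tiffin=0,mug=0)
for n,z in Z.items():
  for c in("top","scene"):
    for r in arm.spot_point(n,c)[:2]: print(n,c,np.round(r["xy"]),round(r["score"],2),atz(c,r["xy"],z).round(3))
E
```

```text
pics
{'t': 0.0, 'q': array([-8.83907321e-01,  3.59403822e-01,  1.10409840e-02, -3.58147817e-04,
       -1.22408636e+00, -2.88112670e-01]), 'qd': array([-1.89473598e-03,  2.69935717e-04,  2.16006629e-03,  9.61515885e-04,
       -8.51277610e-05, -9.96548049e-04]), 'joint_efforts': array([ 7.97143207e-05, -5.82714200e+01,  2.93051541e+01,  6.99694142e+00,
        6.72103168e-03, -1.69092427e-04]), 'eef_pos': array([ 0.26202775, -0.62185268,  0.40370226]), 'ee_rot': array([ 3.13991224e+00, -1.46898139e-04, -2.74293817e+00]), 'force': array([ 0.52481842, -0.39317908, -0.56180381]), 'moment': array([ 0.01042139,  0.00232612, -0.05463123]), 'width': 0.08759260930578865}
0.1593
scene {'intrinsics': array([[571.56494144,   0.        , 316.82412611],
       [  0.        , 571.56494144, 250.2068554 ],
       [  0.        ,   0.        ,   1.        ]]), 'T': array([[-0.1399281 , -0.68039714,  0.71936073,  1.55276792],
       [ 0.99002299, -0.10829773,  0.09014472,  0.13038462],
       [ 0.01657092,  0.72479744,  0.68876271,  1.02381373],
       [ 0.        ,  0.        ,  0.        ,  1.       
[... 980 characters left out ...]
ar_a top [328. 229.] 0.71 [ 0.621 -0.014  0.   ]
jar_a top [341. 206.] 0.68 [ 0.67  -0.043  0.   ]
jar_a scene [304. 286.] 0.68 [ 0.613 -0.017  0.   ]
jar_a scene [288. 302.] 0.52 [ 0.669 -0.048  0.   ]
tumbler top [380. 162.] 0.84 [ 0.766 -0.132  0.   ]
tumbler scene [238. 332.] 0.9 [ 0.777 -0.14   0.   ]
spoon top [398. 295.] 0.83 [ 0.475 -0.16   0.   ]
spoon top [329. 232.] 0.36 [ 0.615 -0.015  0.   ]
katori top [194. 223.] 0.93 [0.638 0.275 0.   ]
katori scene [426. 308.] 0.7 [0.639 0.277 0.   ]
tiffin top [138. 296.] 0.56 [0.486 0.391 0.   ]
tiffin scene [474. 272.] 0.97 [0.5   0.398 0.   ]
mug top [506. 270.] 0.79 [ 0.525 -0.396  0.   ]
mug scene [169. 245.] 0.95 [ 0.523 -0.389  0.   ]
```

```bash
python3 - <<'E'
import cv2
a=cv2.imread("pics/top0.png")[130:330,290:550];cv2.imwrite("pics/c1.png",cv2.resize(a,None,fx=3,fy=3,interpolation=2))
E
```

```text
(no output)
```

View pics/c1.png

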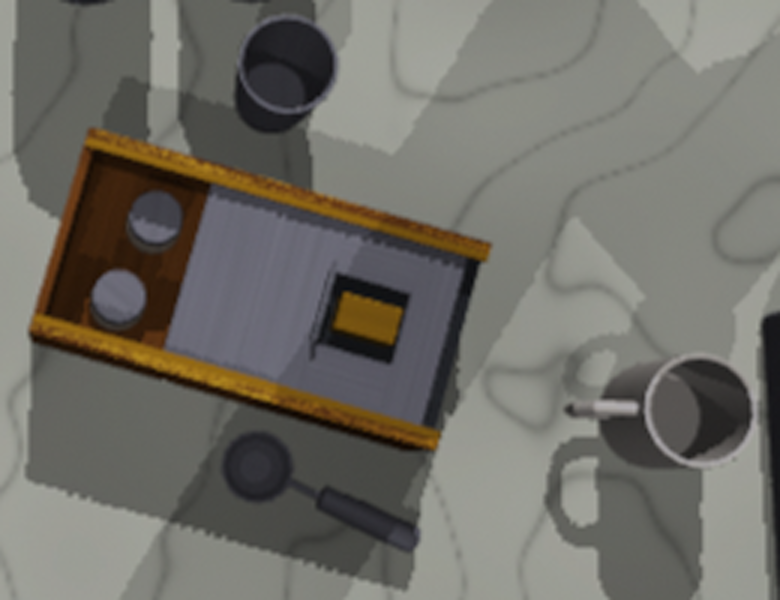

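View pics/scene0.png

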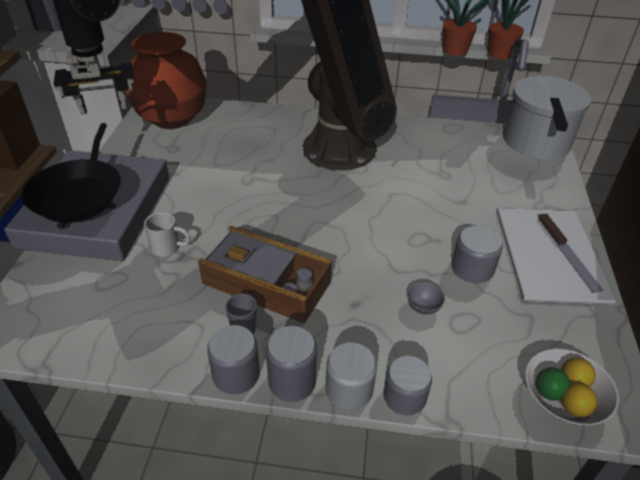

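```bash
python3 - <<'E'
from h import *
P={k:atz("top",(290+x/3,130+y/3),z) for k,x,y,z in [("A",90,130,.078),("B",490,245,.078),("C",33,325,.078),("D",437,445,.078),("pl",368,317,.078),("plA",340,290,.078),("plB",407,303,.078)]}
for k,v in P.items(): print(k,v.round(4))
for a,b in("BA","DC"):
    d=P[a if 0 else b]-P[a];print(np.degrees(np.arctan2(d[1],d[0])),np.linalg.norm(d))
c=(P["A"]+P["B"]+P["C"]+P["D"])/4
u=(P["A"]+P["C"]-P["B"]-P["D"]);u/=np.linalg.norm(u);print("u",u,"origin",c-u*.0745)
k=arm.calibration("wrist");print(k)
r=arm.masks_of("plunger","top")
for q in r[:1]: print(q["score"],q["pixels"].sum(),q["xy"],atz("top",q["xy"],.078))
E
```

```text
A [0.7237 0.0026 0.078 ]
B [ 0.641  -0.2634  0.078 ]
C [0.5929 0.043  0.078 ]
D [ 0.5083 -0.2224  0.078 ]
pl [ 0.5941 -0.1798  0.078 ]
plA [ 0.6126 -0.1618  0.078 ]
plB [ 0.603  -0.2062  0.078 ]
72.7337530385338 0.27852819884283153
72.30675984953284 0.27858446238326406
u [0.30036896 0.95382309 0.        ] origin [ 0.59411138 -0.18111942  0.078     ]
{'intrinsics': array([[399.73730463,   0.        , 309.02403266],
       [  0.        , 399.73730463, 242.92340144],
       [  0.        ,   0.        ,   1.        ]]), 'mount': array([[-4.79141278e-04,  9.60019500e-01,  2.79932724e-01,
         7.63016210e-02],
       [ 9.99999422e-01,  7.29351143e-04, -7.89655158e-04,
        -5.29979792e-04],
       [-9.62253602e-04,  2.79932184e-01, -9.60019295e-01,
         2.01730602e-02],
       [ 0.00000000e+00,  0.00000000e+00,  0.00000000e+00,
         1.00000000e+00]])}
0.76 286 [412.0, 239.4] [ 0.58667872 -0.17819685  0.078     ]
```

Request:
{"method": "move_arm", "body": {"deltas": [[0,0,0,0,0,0],[10,15,0,0,0,0],[20,28,0,0,0,0],[25,32,0,0,0,0],[25,32,0,0,0,0]], "claw": 255, "squeeze": 30}}

```text
t: 1.57
eef_pos: [0.3423, -0.5142, 0.4045]
ee_rot: [3.141, -0.0, -2.745]
force: [1.9, 0.2, 0.1]
width: 0.0598
```

Request:
{"method": "move_arm", "body": {"deltas": [[24,32,0,0,0,-4],[26,34,0,0,0,-4],[26,34,0,0,0,-4],[26,34,0,0,0,-4],[26,34,0,0,0,-4]]}}

```text
t: 1.98
eef_pos: [0.4681, -0.3488, 0.405]
ee_rot: [-3.141, 0.001, -3.095]
force: [0.5, -0.2, -1.1]
width: 0.0265
```

Request:
{"method": "move_arm", "body": {"deltas": [[26,34,0,0,0,-4],[26,34,-10,0,0,-4],[26,34,-15,0,0,-4],[26,34,-15,0,0,-4],[20,30,-10,0,0,-4.2]]}}

```text
t: 2.4
eef_pos: [0.5861, -0.1908, 0.3568]
ee_rot: [3.141, -0.0, 2.836]
force: [1.4, -0.8, 0.3]
width: 0.0005
```

Request:
{"method": "move_arm", "body": {"deltas": [[0,0,0,0,0,0],[0,0,0,0,0,0],[0,0,0,0,0,0],[0,0,0,0,0,0],[0,0,0,0,0,0]]}}

```text
t: 2.82
eef_pos: [0.5846, -0.1938, 0.3583]
ee_rot: [3.141, 0.001, 2.838]
force: [-0.6, 1.2, -0.6]
width: 0.0002
```

```bash
cat >> h.py <<'E'
from scipy.spatial.transform import Rotation as Ro
def wT():
    s=arm.get_state();T=np.eye(4);T[:3,:3]=Ro.from_euler("xyz",s["ee_rot"]).as_matrix();T[:3,3]=s["eef_pos"]
    return T@np.array(arm.calibration("wrist")["mount"])
def watz(T,xy,z):
    K=np.array(arm.calibration("wrist")["intrinsics"])
    d=T[:3,:3]@((np.linalg.inv(K)@[xy[0],xy[1],1.])*[1,-1,-1]);o=T[:3,3];return o+d*(z-o[2])/d[2]
E
python3 - <<'E'
from h import *
T=wT();cv2.imwrite("pics/w1.png",arm.grab_frame("wrist")[:,:,::-1]);s=arm.get_state();print(s["eef_pos"],np.degrees(s["ee_rot"]),s["width"],s["q"])
for n,z in(("plunger_top",.078),("push_edge",.072),("lid_rear",.072)):
  for r in arm.spot_point(n,"wrist")[:2]: print(n,r["xy"],r["score"],watz(T,r["xy"],z))
E
```

```text
[ 0.58454341 -0.19383228  0.35823409] [1.79986459e+02 5.21847874e-02 1.62579282e+02] 0.0003546287664968138 [-3.45969068e-03  2.95048609e-01 -1.90202299e-01  4.96970320e-05
 -1.08460549e+00 -1.87140863e+00]
plunger_top [331.2, 247.6] 0.81 [ 0.5921918  -0.18106809  0.078     ]
push_edge [372.8, 248.0] 0.69 [ 0.60299843 -0.15374283  0.072     ]
lid_rear [313.4, 71.3] 0.63 [ 0.48190026 -0.1594133   0.072     ]
lid_rear [250.3, 249.8] 0.57 [ 0.57868331 -0.23551915  0.072     ]
```

View pics/w1.png

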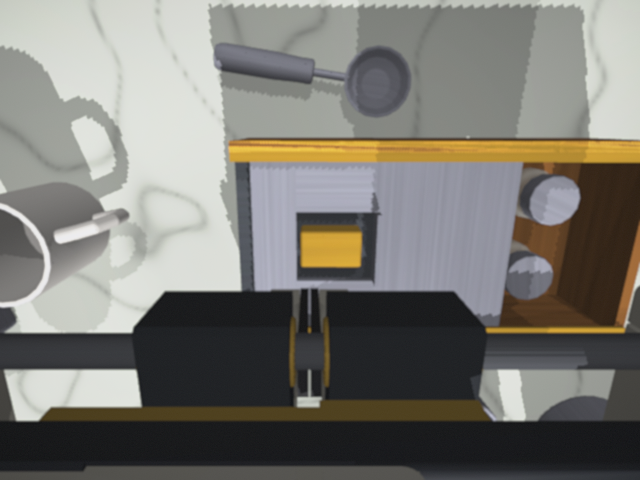

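```bash
python3 - <<'E'
import cv2
a=cv2.imread("pics/w1.png")[180:420,230:400];a=cv2.convertScaleAbs(a,alpha=1.6,beta=20)
a=cv2.resize(a,None,fx=2.5,fy=2.5,interpolation=2)
from h import *
b=arm.grab_frame("scene")[:,:,::-1];
b=b[140:300,160:300];b=cv2.resize(cv2.convertScaleAbs(b,alpha=1.5,beta=10),(525,600),interpolation=2)[:600]
o=np.zeros((600,790,3),np.uint8);o[:600,:265]=cv2.resize(a,(425,600))[:,70:335];o[:,265:]=b
cv2.imwrite("pics/c2.png",o)
E
```

```text
(no output)
```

View pics/c2.png

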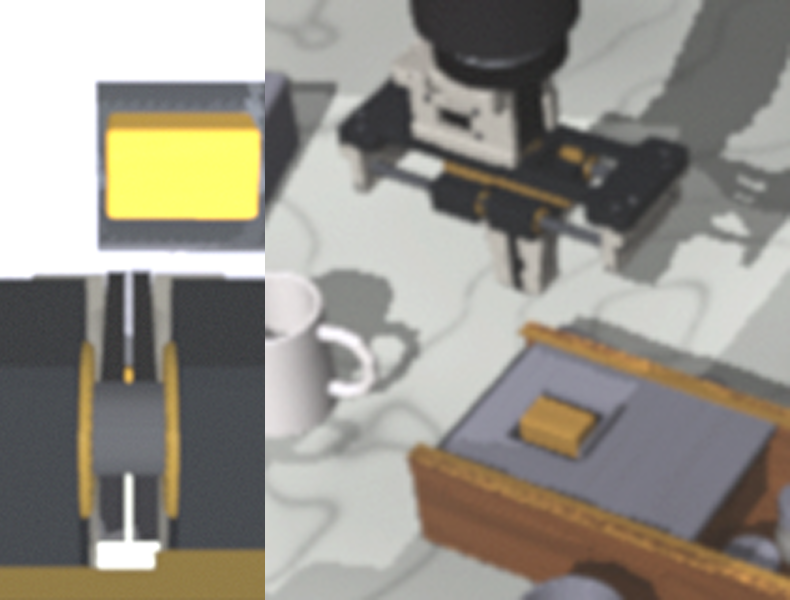

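Request:
{"method": "move_arm", "body": {"deltas": [[0,1,0,0,0,7],[2,3,0,0,0,7],[2,3,0,0,0,7],[2,3,0,0,0,7],[2.5,3,0,0,0,7]]}}

```text
t: 3.48
eef_pos: [0.5935, -0.18, 0.3578]
ee_rot: [-3.142, 0.0, -2.828]
force: [0.0, 0.1, 0.3]
width: 0.0001
```

Request:
{"method": "move_arm", "body": {"deltas": [[0,0,0,0,0,7],[0,0,0,0,0,7],[0,0,0,0,0,7],[0,0,0,0,0,7],[0,0,0,0,0,7]]}}

```text
t: 3.9
eef_pos: [0.5934, -0.1801, 0.3577]
ee_rot: [-3.141, 0.0, -2.217]
force: [0.3, -0.1, 0.8]
width: 0.0004
```

Request:
{"method": "move_arm", "body": {"deltas": [[0,0,0,0,0,7],[0,0,0,0,0,7],[0,0,0,0,0,6],[0,0,0,0,0,0],[0,0,0,0,0,0]]}}

```text
t: 4.32
eef_pos: [0.5935, -0.18, 0.3577]
ee_rot: [-3.141, -0.0, -1.877]
force: [-0.7, -0.7, -0.2]
width: 0.0002
```

```bash
python3 - <<'E'
from h import *
T=wT();cv2.imwrite("pics/w2.png",arm.grab_frame("wrist")[:,:,::-1]);s=arm.get_state();print(s["eef_pos"],np.degrees(s["ee_rot"]),s["width"],s["q"],s["force"])
for n,z in(("plunger_top",.078),("push_edge",.072),("lid_rear",.072)):
  for r in arm.spot_point(n,"wrist")[:2]: print(n,r["xy"],r["score"],watz(T,r["xy"],z))
E
```

```text
[ 0.59347867 -0.1799711   0.3576755 ] [-1.79997121e+02  2.96357735e-03 -1.07580307e+02] 0.0004015947607928681 [ 1.99822643e-02  3.02566252e-01 -1.80765031e-01 -3.71054430e-05
 -1.08740085e+00 -3.26799254e-01] [0.40371245 1.01298138 0.25738506]
plunger_top [308.4, 239.9] 0.61 [ 0.59279886 -0.18264091  0.078     ]
push_edge [308.8, 279.0] 0.74 [ 0.60178773 -0.15338209  0.072     ]
lid_rear [308.4, 159.4] 0.82 [ 0.5768052  -0.23304798  0.072     ]
lid_rear [152.1, 321.0] 0.72 [ 0.7213524  -0.15672114  0.072     ]
```

View pics/w2.png

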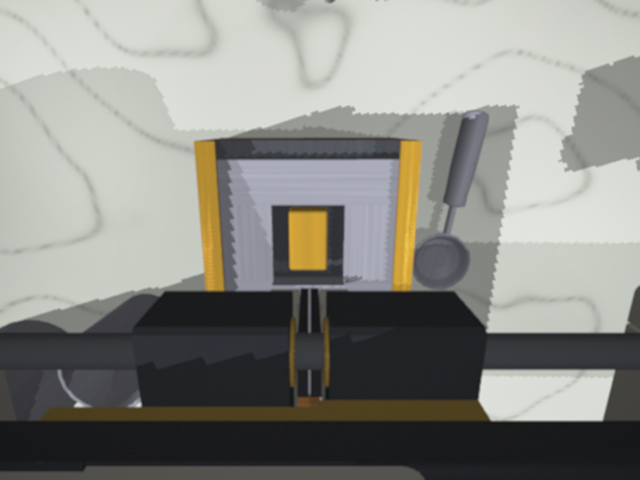

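Request:
{"method": "move_arm", "body": {"deltas": [[1,2,-15,0,0,0],[0.5,2,-30,0,0,0],[0,0,-30,0,0,0],[0,0,-15,0,0,0],[0,0,-5,0,0,0]]}}

```text
t: 4.93
eef_pos: [0.5939, -0.1757, 0.2594]
ee_rot: [3.137, -0.001, -1.875]
force: [-0.5, -0.4, -0.6]
width: 0.0007
```

Request:
{"method": "move_arm", "body": {"deltas": [[0,0,-3,0,0,0],[0,0,-3,0,0,0],[0,0,-3,0,0,0],[0,0,0,0,0,0],[0,0,0,0,0,0]]}}

```text
t: 5.35
eef_pos: [0.5956, -0.1759, 0.2549]
ee_rot: [-3.139, 0.0, -1.873]
force: [-0.1, -1.2, 2.5]
width: 0.0004
```

Request:
{"method": "move_arm", "body": {"deltas": [[0,0,-3,0,0,0],[0,0,-3,0,0,0],[0,0,-3,0,0,0],[0,0,-3,0,0,0],[0,0,-2,0,0,0]]}}

```text
t: 5.77
eef_pos: [0.5957, -0.1759, 0.2398]
ee_rot: [-3.14, 0.0, -1.873]
force: [2.9, -0.2, 5.7]
width: 0.0007
```

Request:
{"method": "move_arm", "body": {"deltas": [[0,0,-1,0,0,0],[0,0,0,0,0,0],[0,0,0,0,0,0],[0,0,0,0,0,0],[0,0,0,0,0,0]]}}

```text
t: 6.18
eef_pos: [0.5957, -0.1759, 0.239]
ee_rot: [-3.14, 0.0, -1.873]
force: [1.8, -0.0, 6.3]
width: 0.0009
```

```bash
python3 - <<'E'
from h import *
s=arm.get_state();print(s["eef_pos"],s["force"],s["moment"])
b=arm.grab_frame("scene")[190:310,180:340,::-1];cv2.imwrite("pics/s3.png",cv2.resize(cv2.convertScaleAbs(b,alpha=1.5,beta=10),(800,600),interpolation=2))
E
```

```text
[ 0.5957083  -0.17589862  0.23902467] [ 1.80309332 -0.0390142   6.2708168 ] [-0.17379342 -0.58293744 -0.02310819]
```

View pics/s3.png

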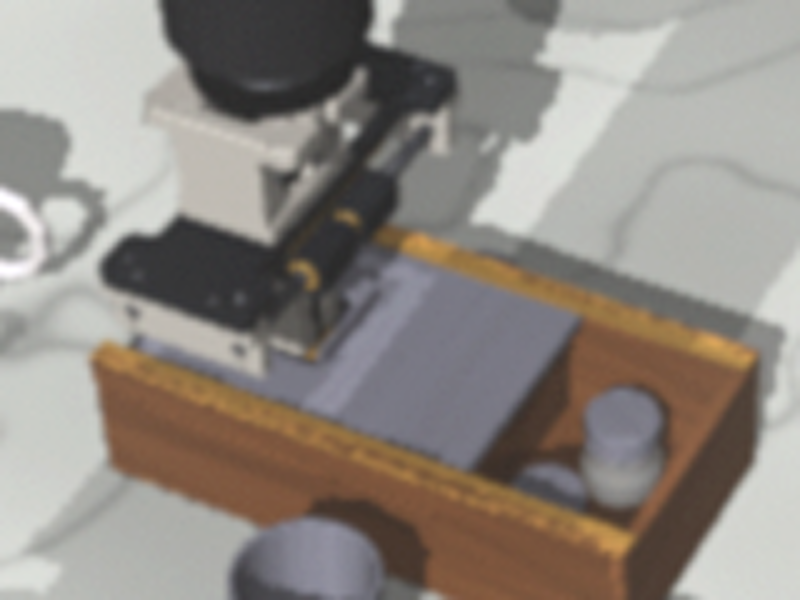

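Request:
{"method": "move_arm", "body": {"deltas": [[0.9,2.9,0,0,0,0],[0.9,2.9,0,0,0,0],[0.9,2.9,0,0,0,0],[0.9,2.9,0,0,0,0],[0.9,2.9,0,0,0,0]]}}

```text
t: 6.65
eef_pos: [0.5992, -0.162, 0.2386]
ee_rot: [3.141, -0.001, -1.874]
force: [0.0, -7.0, 5.8]
width: 0.0005
```

Request:
{"method": "move_arm", "body": {"deltas": [[0.9,2.9,0,0,0,0],[0.9,2.9,0,0,0,0],[0,0,0,0,0,0],[0,0,0,0,0,0],[0,0,0,0,0,0]]}}

```text
t: 7.07
eef_pos: [0.6011, -0.156, 0.2386]
ee_rot: [3.141, -0.001, -1.874]
force: [-0.2, -3.3, 6.7]
width: 0.0007
```

Request:
{"method": "move_arm", "body": {"deltas": [[0.9,2.9,0,0,0,0],[0.9,2.9,0,0,0,0],[0.9,2.9,0,0,0,0],[0.9,2.9,0,0,0,0],[0.9,2.9,0,0,0,0]]}}

```text
t: 7.48
eef_pos: [0.6056, -0.1416, 0.2385]
ee_rot: [3.141, -0.001, -1.874]
force: [-0.7, -6.3, 5.0]
width: 0.0011
```

Request:
{"method": "move_arm", "body": {"deltas": [[1.2,3.8,0.5,0,0,0],[1.2,3.8,0.5,0,0,0],[1.2,3.8,0.5,0,0,0],[1.2,3.8,0,0,0,0],[1.2,3.8,0,0,0,0]]}}

```text
t: 7.9
eef_pos: [0.6112, -0.1223, 0.239]
ee_rot: [3.139, -0.001, -1.874]
force: [0.7, -4.9, -2.7]
width: 0.0003
```

```bash
python3 - <<'E'
from h import *
s=arm.get_state();print(s["eef_pos"],s["force"],s["moment"])
a=arm.grab_frame("wrist")[:,:,::-1]
b=arm.grab_frame("scene")[190:310,180:340,::-1];b=cv2.resize(cv2.convertScaleAbs(b,alpha=1.5,beta=10),(400,300),interpolation=2)
cv2.imwrite("pics/s4.png",np.hstack([b,cv2.resize(a,(400,300))]))
E
```

```text
[ 0.61123795 -0.1222506   0.23895397] [ 0.72604759 -4.85384631 -2.74175254] [-1.76591802 -0.10988621 -0.04879556]
```

View pics/s4.png

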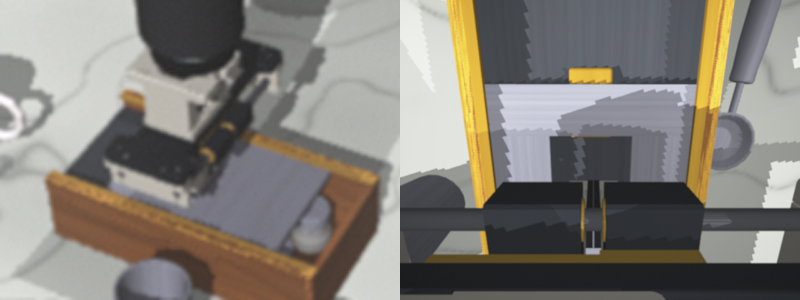

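Request:
{"method": "move_arm", "body": {"deltas": [[1.2,3.8,0,0,0,0],[1.2,3.8,0,0,0,0],[1.2,3.8,0,0,0,0],[1.2,3.8,0,0,0,0],[1.2,3.8,0,0,0,0]]}}

```text
t: 8.42
eef_pos: [0.6173, -0.1027, 0.2396]
ee_rot: [3.14, -0.001, -1.874]
force: [-3.0, -3.8, -3.0]
width: 0.0007
```

Request:
{"method": "move_arm", "body": {"deltas": [[1.2,3.8,0,0,0,0],[1.2,3.8,0,0,0,0],[0.9,2.9,0,0,0,0],[0.6,1.9,0,0,0,0],[0.6,1.9,0,0,0,0]]}}

```text
t: 8.83
eef_pos: [0.6231, -0.0881, 0.2407]
ee_rot: [-3.14, 0.001, -1.873]
force: [-1.7, -2.0, -1.8]
width: 0.0001
```

Request:
{"method": "move_arm", "body": {"deltas": [[0.6,1.9,0,0,0,0],[0.6,1.9,0,0,0,0],[0,0,0,0,0,0],[0,0,0,0,0,0],[0,0,0,0,0,0]]}}

```text
t: 9.25
eef_pos: [0.6239, -0.0847, 0.2404]
ee_rot: [-3.141, 0.001, -1.873]
force: [-0.6, 0.6, 0.4]
width: 0.0007
```

Request:
{"method": "move_arm", "body": {"deltas": [[0.6,1.9,0,0,0,0],[0.3,1,0,0,0,0],[0.3,1,0,0,0,0],[0,0,0,0,0,0],[0,0,0,0,0,0]]}}

```text
t: 9.67
eef_pos: [0.6244, -0.0833, 0.2404]
ee_rot: [3.141, -0.003, -1.874]
force: [-0.4, -13.0, 0.6]
width: 0.001
```

```bash
python3 - <<'E'
from h import *
s=arm.get_state();print(s["eef_pos"],s["force"],s["moment"])
a=arm.grab_frame("wrist")[:,:,::-1]
b=arm.grab_frame("scene")[190:310,180:340,::-1];b=cv2.resize(cv2.convertScaleAbs(b,alpha=1.5,beta=10),(400,300),interpolation=2)
cv2.imwrite("pics/s5.png",np.hstack([b,cv2.resize(a,(400,300))]))
E
```

```text
[ 0.62441352 -0.08326658  0.24037286] [ -0.41803823 -12.95265218   0.57918869] [-5.06613709  0.16475687 -0.12433214]
```

View pics/s5.png

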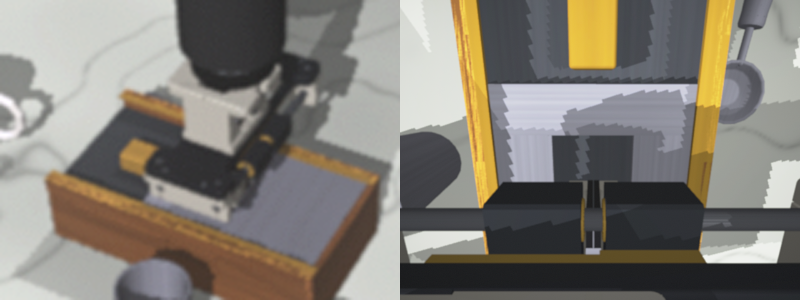

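Request:
{"method": "move_arm", "body": {"deltas": [[-0.9,-2.9,0,0,0,0],[-1.5,-4.8,0,0,0,0],[-1.2,-3.8,0,0,0,0],[0,0,3,0,0,0],[0,0,10,0,0,0]]}}

```text
t: 10.18
eef_pos: [0.6206, -0.0926, 0.2521]
ee_rot: [3.139, -0.001, -1.874]
force: [-0.2, 0.5, -0.2]
width: 0.0006
```

Request:
{"method": "move_arm", "body": {"deltas": [[0,0,20,0,0,0],[0,0,30,0,0,0],[0,0,30,0,0,0],[0,0,30,0,0,0],[0,0,15,0,0,0]]}}

```text
t: 10.6
eef_pos: [0.6218, -0.0923, 0.3836]
ee_rot: [-3.136, 0.002, -1.873]
force: [0.1, -0.3, 0.5]
width: 0.0002
```

Request:
{"method": "move_arm", "body": {"deltas": [[-15,-10,5,0,0,0],[-30,-20,0,0,0,0],[-30,-20,0,0,0,0],[-20,-10,0,0,0,0],[0,0,0,0,0,0]]}}

```text
t: 11.02
eef_pos: [0.5222, -0.154, 0.3841]
ee_rot: [3.141, 0.001, -1.875]
force: [-0.5, 0.0, -0.3]
width: 0.0003
```

```bash
python3 - <<'E'
from h import *
s=arm.get_state();print(s["t"],s["eef_pos"],s["force"])
a=arm.grab_frame("top")[100:340,280:520,::-1]
b=arm.grab_frame("scene")[190:370,140:380,::-1];
cv2.imwrite("pics/s6.png",np.hstack([cv2.resize(b,(400,300),interpolation=2),cv2.resize(a,(400,400),interpolation=2)[:300]]))
for n,z in(("plunger_top",.078),("push_edge",.072),("lid_rear",.072),("tumbler",0),("spoon",0),("mug",0),("jar_a",0)):
  for c in("top","scene"):
   for r in arm.spot_point(n,c)[:2]: print(n,c,round(r["score"],2),atz(c,r["xy"],z).round(3))
E
```

```text
11.0167 [ 0.52217186 -0.15397732  0.38406   ] [-0.4794298   0.03349966 -0.32421855]
plunger_top scene 0.77 [ 0.597 -0.182  0.078]
plunger_top scene 0.75 [ 0.607 -0.145  0.078]
push_edge top 0.84 [ 0.634 -0.073  0.072]
push_edge scene 0.89 [ 0.619 -0.071  0.072]
push_edge scene 0.67 [0.706 0.265 0.072]
lid_rear scene 0.91 [ 0.607 -0.154  0.072]
lid_rear scene 0.19 [0.707 0.258 0.072]
tumbler top 0.75 [ 0.765 -0.138  0.   ]
tumbler scene 0.98 [ 0.766 -0.136  0.   ]
tumbler scene 0.54 [ 0.591 -0.175  0.   ]
mug scene 0.7 [ 0.522 -0.393  0.   ]
mug scene 0.17 [ 0.594 -0.181  0.   ]
```

View pics/s6.png

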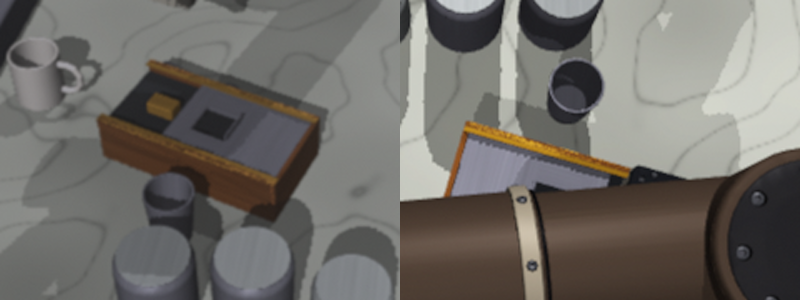

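The scene picture shows the plunger standing up behind the lid at about (163,104). The lid is fully home and the tumbler and mug are where they were. The hand is clear, so I'm handing the job in.

```bash
python3 -c "
from station import arm
print(arm.job_done())"
```

```text
the job is handed in; nothing more can be done
None
```

The lid is fully home and the plunger has sprung back up behind it. I handed the job in at about 11.5 s, well inside the 38 s limit.

**What I did:** With the gripper shut, I pressed the plunger down about 17 mm through the window, which took about 6 N. I kept it down while pushing the lid along the box's +y, and the lid's rear strip took over holding it down once it had slid over. I pushed on until the lid met its stop at about 13 N, then backed the fingertip off the lip, lifted straight up and moved clear.

**Last checks:**
- **Lid and plunger:** the pictures show the plunger standing up behind the lid's rear edge. The detected rear-edge and push-edge points put the lid within a few millimetres of its stop.
- **Robot:** the force reading was about zero with the hand clear of the box.
- **Other items:** the tumbler and mug were detected where they started, within camera error. The arm hid the spoon from the top camera and it was not detected in the final pictures. The jars were not detected either; they are out of view in the final scene picture. I did not confirm their final positions, but I saw no sign of contact with any of them.

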